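# Hang the slotted template on its headed pin

## Robot

A 6-joint arm with a two-finger parallel gripper is mounted at the origin on the work surface. World frame = base frame: x ahead of the robot, y to its left, z up, the work surface at z = 0. Lengths are in m, angles in degrees, forces in N, time in s.
With the tool pointing down it reaches from about 0.25 to 0.725 m from the base axis. Payload 9.7 kg.
Tool frame: the origin (TCP) lies at the very end of the fingers, on their centre line; the grasp point (between the pads) lies 19 mm behind it; x points along the fingers, y is the direction in which the jaws open and shut, and the axes are right-handed (so a half turn about x gives the same grasp; the last joint's range is limited). The gripper opens to 85 mm and grips with 20 to 120 N. Pads are 22 mm wide; open, the fingers measure 114 mm over their backs; the gripper's body (76 mm by 85 mm) begins 54 mm behind the grasp point. The pads swing forward as they close: fully open they stand 13 mm farther back than shut.
Start: joints at [69.041, 4.979, 10.078, 95.1, 0, 90], TCP at [0.197, 0.514, 0.231] pointing down, gripper open.
Joint ranges: [-179.16, 179.16], [-48.56, 103.87], [-65.8, 70.77], [-126.05, 130.52], [-82.76, 87.17], [-180, 180]. Speed limits (degrees/s): [127.2, 127.2, 147.25, 180, 180, 180].

## Interface

Orientations are given as [roll, pitch, yaw] about the fixed x, y, z axes, in that order (R = Rz(yaw) Ry(pitch) Rx(roll)).
In Python, from workcell import get_obs, cams, bot gives the robot as it stands.
- The arm moves only by the tool apply_moves, never from a script. Its argument "rows" is a list that holds one entry, the list of rows, each a list of 7 numbers: the shift along the tool's x, y, z in mm, then the turn, a rotation vector about the tool's x, y, z in rad, then the opening, from 0 (shut) to 1 (fully open). A call has 1 to 20 rows; each row is the pose to reach, as a shift and turn from the pose measured when the call began, along the tool's axes at that moment; what a row does not reach only later rows make up. A row lasts 1/10 s, in which the tool goes at most 50 mm and 8.59 degrees, less where a joint would pass 70% of its speed; a pose out of reach is approached as far as the arm can. A call with a gripper value outside its range is refused whole. The fingers move at their own pace and stop on an object; "newtons" is the grip in N (left out, the last holds). Time passes only in rows, so rows that repeat a pose let the fingers close. It gives the time, the measured TCP pose, the force and the opening at its end, in the units of the state.
- get_obs(): the state, without advancing time (a new reading comes with each control period).
- cams.camera(name): name is "scene" or "top" or "wrist"; returns a dict with "pixels" (400x640x3 uint8, red, green, blue), "range_z" (400x640 float32, m along the optical axis (not along the pixel's ray), 0 where there is no reading), "fx", "fy", "cx", "cy" (pixels), "eye" and "attitude" of the camera in the world. Camera axes: x right, y up, looking along -z (the intrinsics and any distortion apply to the point x, -y, -z); pixel columns grow to the right and rows downward; lengths in m; the calibration is good to about 2 mm. A picture is of the moment at which its call begins.
- bot.job_done(): hands the job in, once; it reports no verdict.
Trained networks look in a picture, given as the dict that the camera call returned (one of the last four; its "shot" number tells which), for a name from the list of things; names that differ only in an ending like _2 or _b are one class to them, and where a whole thing is asked for, a point or a joint stands for the part that bears it (a point fixed in the world has none). Each returns a list of dicts, best first, with "confidence" (0 to 1); they miss things now and then, are a little off and sometimes report something else, mostly with a low value. They report only what shows in the picture. A call takes as long as a camera call. They do not tell look-alikes from the thing itself.
- cams.find_in(label, picture): "at" ([x, y, z] in m, in world coordinates, good to about 4 mm: the middle of the surface that is visible of it).
The state is a dict: "time": time; "q": joint angles; "qd": joint speeds; "joint_efforts": joint torques, N m; "ee_pos": TCP position; "tcp_rot": TCP orientation; "wrist_force": force on the tool from outside, world axes, zero at the start; "torque": the same for the moment, N m; "opening": finger opening in m.
Only numpy, scipy, OpenCV 4.12 (cv2) and the standard library are available. Lean on these libraries where they do the work, as an engineer would, in place of code of your own. Each camera call takes 0.05 s, during which the arm holds its last target.

## Task

Take the blue slotted pattern template out of the standing rack by its wooden grip and hang it on the stand's red-headed pin: slide its open slot sideways over the pin, against the spring keeper, right to the end of the slot, and lower it, still held, until the pin carries it at the top of the notch. The pin is set at a different height each time, so find it gently by feel and never force it; then let go so that it hangs straight and still, and leave the other things on the bench as they are.

Things in the scene. Friction and masses are not known exactly. Their poses are not given: they have to be found in the camera images.
- plate: Blue template to hang: upright plate, 8 mm thick (x), 110 wide (y -55..55), 105 high, about 0.3 kg, slotted. Origin: centre of underside, z up, +y = side of the slot's open mouth. Steel strip on its lower edge; balances level when hung in the notch. Stands in one of the rack's two grooves. Its point entries give slot and grip.
- plate_notch (a point): Where the pin's axis lies on the blue template once hung: template x = 0, y = 0, z = 72 mm. It lies in the notch at the slot's inner end, 11 mm wide (y -5.5 to 5.5), which rises from the channel (top at z = 62) to z = 76 mm. Axes as the template's.
- plain_plate: An orange template of the same outline, with a wooden grip but no slot (two dark discs). A bystander: leave it in the rack. Origin: centre of its underside.
- rack: Fixed dark wooden rack 150 x 150 mm, 36 high, with two grooves along its y at x = -40 and +40 mm; groove floor 8 mm above the bench, grooves 28 deep, 10 wide (templates have 1 mm play each side), 126 long. Origin: centre of its underside.
- stand: Fixed stand: base 140 x 160 x 14 mm, grey post 24 thick, 44 wide, 164 high. Origin: on the bench below the carriage's front face; +x = the way the pin points, z up, +y = the way the template must travel over the pin. An aluminium carriage (40 wide, 34 high), clamped on the post, carries the pin and a spring keeper; see the stand's two points.
- pin_mark (a point): Mark at the pin's middle height: on the pin, midway along the 18 mm free between carriage face and red head, 150 mm above the bench. Level steel pin (carriage_c1 in the rules) 8 mm thick; head 18 across, 4 thick. The real pin axis lies up to 14 mm ABOVE OR BELOW this mark, set anew each time, not measured: feel for it. In x and y it is exact. Axes as the stand's.
- dye_amber: Amber dye bottle, 52 mm across, 105 mm high, standing. Bystander. Origin: centre of its underside.
- dye_dark: Blue dye bottle, 52 mm across, 100 mm high, standing. Bystander. Origin: centre of its underside.
- dye_green: Green jar, 56 mm across, 85 mm high, standing. Bystander. Origin: centre of its underside.
- mallet: Hammer, 240 mm long, lying. Bystander.
- edge_brush: Brush, 170 mm long, lying. Bystander.
- cork_block: Cork block 70 x 50 x 30 mm, lying. Bystander. Origin: centre of its underside.
- plate_grip (a point): Middle of the light wooden grip block on top of the blue template, at template z = 127.5 mm. The block is 16 mm thick (template x), 50 wide (y) and runs from z = 105 to 150 mm. Axes as the template's.
- plate_mouth (a point): Middle of the slot's open mouth on the blue template, at y = 55, z = 56 mm. The slot goes right through in x: a level channel z = 50 to 62 mm, open at the +y edge, ending in a wall at y = -5.5 mm. Above it the plate reaches y = 55, below only y = 30: the upper lip overhangs the lower by 25 mm.
- keeper_mark (a point): Front face of the keeper when free, 45 mm along the stand's +y from the pin mark (fixed mark; the keeper is really set up or down with the pin). Black spring pad facing -y, from 15 mm below to 25 above the pin's axis; the template's upper lip pushes it back about 10 mm: 0.8 N at first touch, 1.8 N at home. Its bracket begins 86 mm from the pin.
Things that resemble listed ones, but are neither listed nor needed, are in the scene too. What is meant by the plate is not green, and is the smaller of those in its own colour.

How it is judged (in metres and radians):
On the way, in this order (a step that is already met when the one before it is completed fails the run):
1. the blue template is lifted out of the rack's groove in the gripper (z of plate in the frame of rack above 0.045 m and contact force between the fingers and plate above 1 N), for 0.1 s.
2. the slot's channel has been slid sideways over the pin, behind its head (x of carriage_c1 in the frame of plate_notch between -0.008 and 0.01 m and y of carriage_c1 in the frame of plate_notch between 0.006 and 0.027 m and z of carriage_c1 in the frame of plate_notch between -0.022 and -0.011 m), for 0.05 s.
3. the pin is in the notch and bears on the template while the gripper still holds it (x of carriage_c1 in the frame of plate_notch between -0.008 and 0.01 m and y of carriage_c1 in the frame of plate_notch between -0.004 and 0.004 m and z of carriage_c1 in the frame of plate_notch between -0.002 and 0.003 m and contact force between plate and carriage_c1 above 1 N and contact force between the fingers and plate above 1 N), for 0.1 s.
At the end, for the whole second after the job is handed in: The blue template hangs on the pin, released and at rest (under 20 mm/s), within 0.12 rad of upright: the pin carries it, between carriage and head, and lies in the notch within 4 mm sideways and within 2 mm of the notch's top (x of carriage_c1 in the frame of plate_notch between -0.008 and 0.01 m and y of carriage_c1 in the frame of plate_notch between -0.004 and 0.004 m and z of carriage_c1 in the frame of plate_notch between -0.002 and 0.003 m and angle between plate's own z axis and vertical below 0.12 rad and contact force between plate and carriage_c1 above 1 N and linear speed of plate below 0.02 m/s and contact force between the fingers and plate below 0.1 N); the robot touches nothing.
It fails at once if the template is forced against the stand, its pin or keeper with more than 14 N (contact force between plate and stand above 14 N).
It fails at once if the robot bumps the stand with more than 15 N (contact force between any of the fingers, the arm and stand above 15 N).
It fails at once if the orange template or another bystander is moved by more than 20 mm (distance of any of plain_plate, dye_amber, dye_dark, dye_green, mallet, edge_brush, cork_block from where it was at the start of the episode above 0.02 m).
It also fails if it takes over 61 s, if anything falls off the work surface, if the arm or the gripper's body presses on something with over 40 N, if the wrist force passes 120 N, or if a joint passes its speed limit or range.

## Working session

There is one attempt and no reset: what is moved stays moved. The work goes in short steps, Python scripts to look and compute and a tool call to move; the robot and the scene stay as the last step left them, time stands still between calls to the robot, and variables do not carry over. Pictures are saved under pics/ and viewed, and the job is handed in when it is done.

Besides the shell and the picture viewer there is one more tool, called after "Emit:" as name(argument=value, ...) on one line, values as JSON. apply_moves: Moves the arm, as the interface text tells. Its arguments: {"type":"object","properties":{"rows":{"type":"array"},"newtons":{"type":"number"}},"required":["rows"]}

```bash
ls; mkdir -p pics
cat > h.py <<'E'
import numpy as np, cv2
from workcell import get_obs, cams, bot
def save(p,n): cv2.imwrite(f'pics/{n}.png',cv2.cvtColor(p['pixels'],cv2.COLOR_RGB2BGR))
E
python3 - <<'E'
from h import *
o=get_obs(); print(o)
for n in ['scene','top','wrist']:
    p=cams.camera(n); save(p,n+'0'); print(n,{k:v for k,v in p.items() if k not in('pixels','range_z')})
    np.savez(f'{n}0.npz',**p)
    for l in ['plate','plate_grip','plate_mouth','plain_plate','rack','stand','pin_mark','keeper_mark']:
        try: print(l,[(np.round(d['at'],4).tolist(),round(d['confidence'],2)) for d in cams.find_in(l,p)[:3]])
        except Exception as e: print(l,e)
E
```

```text
pics
{'time': 0.0, 'q': array([6.90414256e+01, 5.00882521e+00, 1.00336818e+01, 9.51015436e+01,
       1.55862738e-03, 9.00017129e+01]), 'qd': array([ 0.031215  , -0.02930562, -0.09720623, -0.03996936, -0.00804601,
       -0.08547378]), 'joint_efforts': array([ 4.20483586e-03, -5.20382953e+01,  4.64804649e+01,  1.62023969e-02,
       -4.06908640e-07, -6.05798078e-06]), 'ee_pos': array([0.19663377, 0.51337926, 0.230598  ]), 'tcp_rot': array([ -91.16263503,   89.9232971 , -112.12292335]), 'wrist_force': array([-0.28995433, -0.50612437, -0.08610335]), 'torque': array([ 0.01914485,  0.00996446, -0.0270252 ]), 'opening': 0.08539611868292167}
scene {'fx': 424.63433258749006, 'fy': 424.63433258749006, 'cx': 317.62807681079374, 'cy': 201.1667671312202, 'eye': array([ 1.06137563, -0.61046539,  1.19423228]), 'attitude': array([36.463018  , -0.67001542, 40.35803058]), 'shot': 1}
plate [([0.6875, 0.1759, 0.0825], 0.8), ([0.4739, 0.2225, 0.1062], 0.6), ([0.3159, 0.2, 0.1088], 0.56)]
plate_grip [([0.4729, 0.2245, 0.1028], 0.88), ([0.3149, 0.202, 0.1091], 0.76), ([0.6864, 0.1815, 0.0779], 0.56)]
pla
[... 979 characters left out ...]
8], 0.38)]
plain_plate [([0.5409, 0.2538, 0.1116], 0.75)]
rack [([0.5007, 0.2403, 0.009], 0.95)]
stand [([0.4795, -0.1781, 0.0128], 0.83)]
pin_mark [([0.4786, -0.1807, 0.0147], 0.9), ([0.4612, 0.2323, 0.1145], 0.73)]
keeper_mark [([0.4787, -0.1813, 0.0149], 0.9)]
wrist {'fx': 302.3326936721087, 'fy': 302.3326936721087, 'cx': 318.58837933110846, 'cy': 197.14423163988985, 'eye': array([0.13118887, 0.53887507, 0.37325416]), 'attitude': array([-1.58543618e+01,  5.68223436e-02,  6.90510754e+01]), 'shot': 3}
plate [([0.3287, 0.2209, 0.0999], 0.85)]
plate_grip [([0.3311, 0.2199, 0.0989], 0.62)]
plate_mouth [([0.3254, 0.2195, 0.0963], 0.59)]
plain_plate []
rack []
stand []
pin_mark []
keeper_mark []
```

View pics/scene0.png

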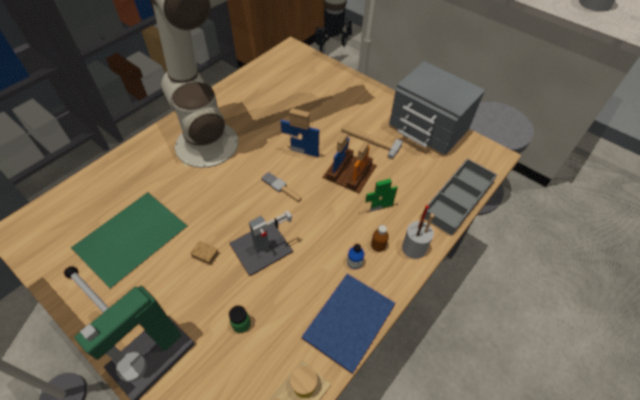

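View pics/top0.png

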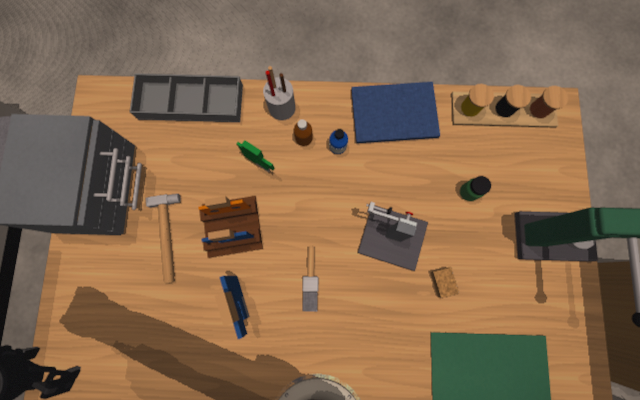

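View pics/wrist0.png

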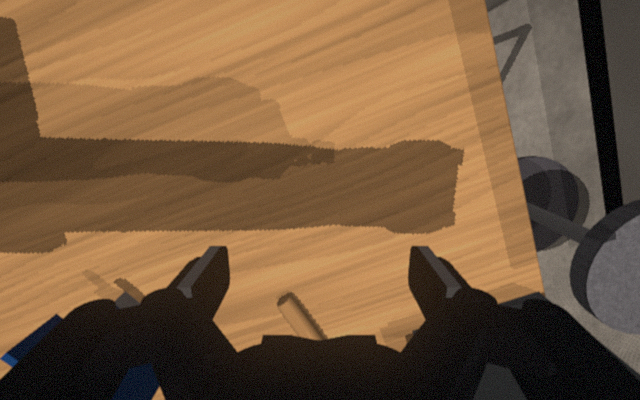

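Run:
```python
from h import *
def crop(n,x0,y0,x1,y1,s):
    p=np.load(f'{n}0.npz'); im=cv2.cvtColor(p['pixels'][y0:y1,x0:x1],cv2.COLOR_RGB2BGR)
    return cv2.resize(im,None,fx=s,fy=s,interpolation=cv2.INTER_CUBIC)
a=crop('top',340,180,440,280,4);b=crop('top',180,175,280,275,4)
c=crop('scene',220,190,320,280,4);d=crop('scene',300,120,400,210,4)
cv2.imwrite('pics/c0.png',np.hstack([a,b]));cv2.imwrite('pics/c1.png',np.hstack([c,d]))
```

```text
(no output)
```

View pics/c0.png

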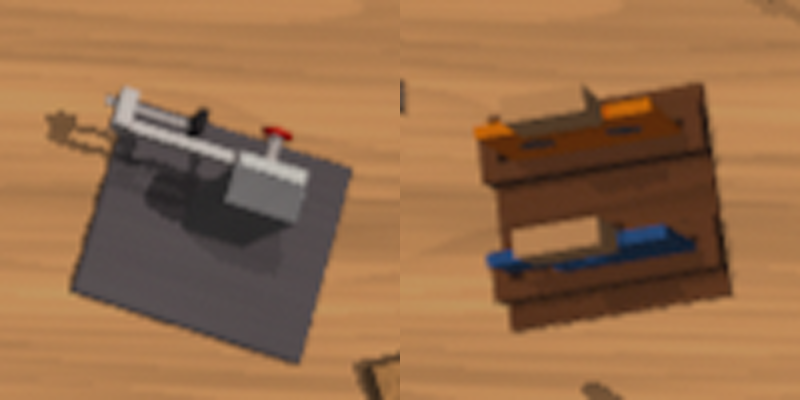

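View pics/c1.png

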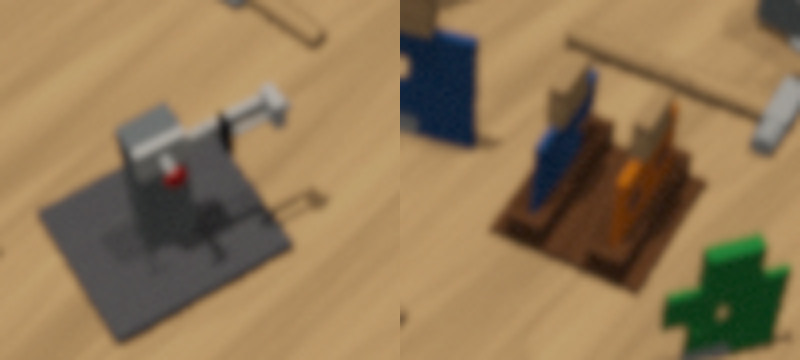

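```bash
cat >> h.py <<'E'
from scipy.spatial.transform import Rotation as R
def Rm(a): return R.from_euler('xyz',a,degrees=True).as_matrix()
def cloud(p):
    z=np.array(p['range_z']); v,u=np.mgrid[0:z.shape[0],0:z.shape[1]]
    X=np.stack([(u-p['cx'])/p['fx']*z,-(v-p['cy'])/p['fy']*z,-z],-1)
    return X@Rm(p['attitude']).T+p['eye'], z>0
def proj(p,W):
    c=(np.atleast_2d(W)-p['eye'])@Rm(p['attitude'])
    return np.stack([p['cx']+p['fx']*c[:,0]/-c[:,2],p['cy']-p['fy']*c[:,1]/-c[:,2]],-1)
E
python3 - <<'E'
from h import *
for n in ['top','scene']:
    p=dict(np.load(f'{n}0.npz')); W,ok=cloud(p)
    rgb=p['pixels'].astype(int)
    # table check
    m=ok&(abs(W[...,0]-.4)<.05)&(abs(W[...,1]-.0)<.05); print(n,'table z',np.median(W[m][:,2]))
    m=ok&(abs(W[...,0]-.49)<.13)&(abs(W[...,1]+.19)<.13)&(rgb.max(-1)<110)&(np.ptp(rgb,-1)<25)&(abs(W[...,2]-.014)<.008)
    P=W[m]; print('stand base',m.sum(),cv2.minAreaRect(P[:,:2].astype(np.float32)*1000),np.median(P[:,2]))
    m=ok&(abs(W[...,0]-.49)<.13)&(abs(W[...,1]+.19)<.13)&(W[...,2]>.1)
    P=W[m]; 
    print('upper',len(P)); 
    for q,c in zip(P,rgb[m]): print(np.round(q*1000).astype(int),c,end=';')
    print()
    m=ok&(abs(W[...,0]-.5)<.13)&(abs(W[...,1]-.23)<.12)&(abs(W[...,2]-.036)<.006)
    P=W[m]; print('rack',m.sum(),cv2.minAreaRect(P[:,:2].astype(np.float32)*1000))
E
```

```text
top table z 0.00012695749998092865
stand base 2202 ((483.94012451171875, -191.97946166992188), (158.71437072753906, 138.02493286132812), 73.98744201660156) 0.013412963117075682
upper 646
[ 549 -113  160] [182 166 153];[ 547 -111  159] [165 151 140];[ 548 -114  156] [187 177 170];[ 547 -115  160] [191 181 174];[ 548 -118  155] [191 181 175];[ 547 -120  160] [190 166 147];[ 547 -103  143] [175 139 110];[ 546 -105  148] [161 142 130];[ 548 -111  140] [118  98  84];[ 544 -111  160] [170 160 153];[ 544 -113  159] [192 181 174];[ 544 -115  161] [192 181 173];[ 544 -118  160] [192 181 174];[ 544 -120  161] [182 158 140];[ 544 -103  148] [170 138 112];[ 544 -105  146] [159 145 137];[ 544 -107  148] [121 112 109];[ 544 -110  151] [125 118 114];[ 542 -111  159] [176 169 162];[ 542 -113  158] [191 183 176];[ 542 -118  161] [186 175 168];[ 542 -103  146] [174 131  91];[ 542 -105  146] [167 133 104];[ 542 -108  146] [126 105  88];[ 539 -108  159] [144 136 131];[ 539 -111  160] [183 177 170];[ 539 -113  160] [192 185 179];[ 539 -115  162] [192 184 178];[ 539 -118  161] [183 174 168];[ 541 -109  13
[... 28226 characters left out ...]
;[ 492 -218  114] [51 54 52];[ 494 -216  113] [51 52 51];[ 495 -213  112] [52 53 52];[ 498 -212  113] [53 52 52];[ 499 -209  109] [47 48 48];[ 498 -205  104] [44 46 45];[ 501 -203  105] [47 46 45];[ 526 -214  145] [69 38 37];[ 527 -211  142] [75 33 33];[ 527 -208  138] [72 31 28];[ 527 -204  134] [68 32 32];[ 490 -217  105] [53 54 53];[ 494 -217  109] [49 49 49];[ 495 -214  106] [48 51 49];[ 498 -212  107] [43 45 45];[ 497 -208  101] [42 45 43];[ 499 -206  101] [45 48 46];[ 494 -217  104] [50 52 51];[ 495 -214  101] [46 48 46];[ 497 -213  101] [45 47 46];[ 495 -219  102] [50 51 51];
rack 379 ((503.2000732421875, 247.88746643066406), (114.395751953125, 155.12384033203125), 10.746134757995605)
```

Run:
```python
from h import *
p=dict(np.load('top0.npz')); W,ok=cloud(p); rgb=p['pixels'].astype(int)
m=ok&(abs(W[...,0]-.5)<.11)&(abs(W[...,1]-.24)<.12)&(abs(W[...,2]-.036)<.007)&(rgb[...,0]<130)
r=cv2.minAreaRect(W[m][:,:2].astype(np.float32)*1000);print('rack',m.sum(),r)
near=ok&(abs(W[...,0]-.465)<.035)&(abs(W[...,1]-.24)<.09)
blue=near&(rgb[...,2]>rgb[...,0]+30)&(W[...,2]>.045)
P=W[blue]; print('blue',len(P),P.min(0),P.max(0)); 
wood=near&(W[...,2]>.12)&~blue
Q=W[wood]; print('wood',len(Q),Q.min(0),Q.max(0))
print(cv2.minAreaRect(Q[Q[:,2]>.15][:,:2].astype(np.float32)*1000), np.percentile(Q[:,2],[50,90]))
for v in range(225,250):
    print(v,' '.join(f"{'B' if blue[v,u] else ('w' if wood[v,u] else '.')}{int(W[v,u,2]*1000):03d}" for u in range(198,258,2)))
o=get_obs(); print(Rm(o['tcp_rot']).round(3))
```

```text
rack 752 ((501.50311279296875, 249.67698669433594), (113.99169921875, 150.2548065185547), 11.279248237609863)
blue 124 [0.45025827 0.18645584 0.05257255] [0.47605788 0.29322045 0.11474964]
wood 213 [0.45045147 0.21520641 0.12037404] [0.4757068  0.26622885 0.16076359]
((463.0364990234375, 240.9498291015625), (16.005538940429688, 49.64728546142578), 11.370795249938965) [0.15586382 0.15856266]
225 .000 .-01 .-02 .007 .009 .008 .006 .004 .006 .004 .005 .007 .004 .009 .006 .006 .007 .007 .007 .007 .009 .007 .010 .007 .009 .008 .006 .009 .009 .009
226 .-03 .000 .000 .004 .009 .007 .002 .004 .007 .005 .008 .004 .006 .005 .007 .006 .004 .008 .008 .008 .004 .005 .007 .007 .009 .005 .007 .003 .010 .006
227 .-02 .-01 .-02 .007 .008 .009 .008 .008 .005 .002 .007 .006 .007 .008 .004 .009 .008 .008 .008 .004 .009 .007 .007 .006 .008 .006 .006 .008 .005 .003
228 .-03 .000 .000 .007 .004 .006 .005 .006 .006 .007 .006 .008 .008 .006 .005 .006 .005 .007 .006 .005 .006 .006 .007 .008 .005 .007 .010 .005 .006 .004
229 .001 .000 .000 .006 .008 .006 .010 .008 .004 .006 .009 .004 .006 .004 .006 .007 .007 .
[... 2520 characters left out ...]
5 .007 .006
246 .-02 .-01 .-02 .033 .037 .032 .034 .034 .031 .036 .036 .032 .034 .032 .032 .035 .031 .028 .020 .015 .007 .007 .004 .005 .007 .006 .007 .006 .006 .008
247 .-03 .-02 .000 .034 .031 .035 .032 .034 .034 .031 .034 .034 .037 .036 .030 .022 .015 .006 .007 .008 .005 .006 .008 .004 .003 .007 .008 .007 .007 .007
248 .-02 .001 .000 .035 .033 .033 .032 .036 .036 .035 .036 .028 .028 .015 .008 .008 .008 .007 .007 .006 .003 .005 .009 .007 .005 .007 .008 .009 .008 .008
249 .000 .000 .-01 .031 .035 .035 .034 .035 .025 .022 .012 .004 .007 .009 .005 .008 .003 .006 .008 .006 .007 .006 .004 .005 .004 .005 .010 .008 .008 .008
[[ 0.     0.358  0.934]
 [ 0.     0.934 -0.358]
 [-1.     0.     0.   ]]
```

Run:
```python
from h import *
for n in ['top','scene']:
    p=dict(np.load(n+'0.npz')); W,ok=cloud(p); rgb=p['pixels'].astype(int)
    reg=ok&(abs(W[...,0]-.5)<.1)&(abs(W[...,1]+.18)<.12)
    a=np.radians(-16); S=lambda P:(P[:,:2]-[.5,-.2])@np.array([[np.cos(a),-np.sin(a)],[np.sin(a),np.cos(a)]])*1000
    red=reg&(rgb[...,0]>2*rgb[...,1])&(rgb[...,0]>60)&(W[...,2]>.1)
    s=S(W[red]);print(n,'red',len(s),s.min(0),s.max(0),s.mean(0),W[red][:,2].min(),W[red][:,2].max())
    up=reg&(W[...,2]>.12)&~red
    s=S(W[up]); z=W[up][:,2]*1000
    for lab,mm in [('pin',(s[:,0]>17)&(s[:,0]<30)&(abs(s[:,1])<15)),('caps',(z>155)&(z<170)&(abs(s[:,1])<30)&(s[:,0]<25)),('pad',(z>155)&(s[:,1]>45)&(s[:,1]<65))]:
        t=s[mm]; 
        if len(t): print(lab,len(t),'min',t.min(0).round(1),'max',t.max(0).round(1),'mean',t.mean(0).round(1),'z',np.percentile(z[mm],[0,50,100]).round(1))
    if n=='top':
        for v in range(212,222): print(v,' '.join('%s(%d,%d,%d)'%(('r' if red[v,u] else ' '),*np.r_[S(W[v,u][None])[0],W[v,u,2]*1000].round()) for u in range(403,415)))
```

```text
top red 12 [25.21185793 -4.92002147] [28.38310029 10.31062023] [26.86125677  4.44381292] 0.1462215435354265 0.15624105611004102
pin 18 min [17.7 -5. ] max [27.9 12. ] mean [23.   3.4] z [140.5 147.9 152.4]
caps 268 min [-25.4 -18.2] max [ 7.2 25.6] mean [-10.1   3.8] z [155.4 162.8 167.9]
pad 24 min [ 1.8 48.5] max [22.8 56.2] mean [14.4 51.8] z [156.  168.9 171.7]
212  (61,-8,-2)  (61,-10,1)  (28,12,145) r(28,10,148) r(28,9,152) r(27,7,156) r(28,5,155)  (66,-26,2)  (67,-28,1)  (68,-31,-1)  (69,-34,0)  (70,-37,-2)
213  (58,-8,-1)  (59,-11,0)  (25,12,147) r(25,10,148) r(25,8,152) r(26,6,151) r(26,4,156) r(27,2,153) r(28,-1,154)  (65,-32,1)  (67,-35,-2)  (67,-38,-1)
214  (56,-10,-4)  (56,-12,-1)  (57,-14,-2)  (25,8,140)  (24,6,146)  (25,5,148)  (25,3,150)  (25,1,152) r(26,-1,153) r(28,-5,146)  (64,-36,-4)  (64,-38,1)
215  (49,-7,14)  (50,-10,15)  (51,-13,14)  (55,-17,1)  (22,6,145)  (22,4,148)  (23,2,148)  (25,-1,144)  (24,-3,149)  (25,-5,149)  (61,-36,-2)  (61,-39,0)
216  (47,-8,12)  (47,-11,13)  (48,-13,14)  (49,-16,13)  (19,5,148)  (19,4,151)  (20,1,150)  (56,-29,-1)  (56,-32,0)  (5
[... 469 characters left out ...]
34,13)  (47,-36,14)  (48,-39,13)
220  (5,14,159)  (6,12,159)  (5,10,163)  (7,7,160)  (9,3,151)  (11,1,147)  (41,-27,14)  (42,-29,13)  (43,-32,13)  (44,-35,11)  (-175,159,1005)  (45,-40,13)
221  (2,14,162)  (2,12,163)  (3,9,163)  (4,7,163)  (5,5,161)  (5,3,163)  (7,0,159)  (7,-2,163)  (40,-33,13)  (41,-36,11)  (42,-38,12)  (42,-41,12)
scene red 18 [25.52455735 -6.65047475] [31.3248772   9.51433561] [28.68695739  2.34146314] 0.1341959827107142 0.153644665248581
pin 8 min [17.7 -6.6] max [28.8  4.3] mean [22.  -0.4] z [143.4 148.5 153.9]
caps 159 min [-24.6 -19.9] max [10.  23.9] mean [-5.6  1. ] z [155.1 162.8 168.7]
pad 21 min [ 4.6 45.9] max [25.8 58.5] mean [18.4 49.9] z [155.4 166.1 176.2]
```

Emit:
apply_moves(rows=[[[-20, -159, 346, 1.007, 0, 0, 0.6], [-20, -159, 346, 1.007, 0, 0, 0.6], [-20, -159, 346, 1.007, 0, 0, 0.6], [-20, -159, 346, 1.007, 0, 0, 0.6], [-20, -159, 346, 1.007, 0, 0, 0.6], [-20, -159, 346, 1.007, 0, 0, 0.6], [-20, -159, 346, 1.007, 0, 0, 0.6], [-20, -159, 346, 1.007, 0, 0, 0.6], [-20, -159, 346, 1.007, 0, 0, 0.6], [-20, -159, 346, 1.007, 0, 0, 0.6], [-20, -159, 346, 1.007, 0, 0, 0.6], [-20, -159, 346, 1.007, 0, 0, 0.6]]])

```text
time: 2.55
ee_pos: [0.4623, 0.2422, 0.2513]
tcp_rot: [164.4, 90.0, 85.9]
wrist_force: [0.4, 0.6, -0.7]
opening: 0.0512
```

Run:
```python
from h import *
o=get_obs(); print(o['time'],o['ee_pos'],o['opening'],o['q'].round(1),o['wrist_force']);print(Rm(o['tcp_rot']).round(3))
p=cams.camera('wrist'); np.savez('w1.npz',**p); im=p['pixels'][:,:,::-1].copy()
a=np.radians(11.3); O=np.array([.463,.241,.008]); M=np.array([[np.cos(a),-np.sin(a),0],[np.sin(a),np.cos(a),0],[0,0,1]])
for s in [(8,25,150),(8,-25,150),(-8,25,150),(-8,-25,150),(4,55,105),(4,-55,105),(-4,55,105),(-4,55,62),(0,30,50)]:
    u=proj(p,O+M@np.array(s)/1000)[0]; print(s,u.round()); cv2.circle(im,tuple(int(x) for x in u),3,(0,255,255),1)
cv2.imwrite('pics/w1.png',im)
```

```text
2.55 [0.46232786 0.24219157 0.25134189] 0.05122535035824169 [ 27.6   1.6   8.8  97.2   0.  106.2] [ 0.40982572  0.55588993 -0.74700321]
[[ 0.     0.98   0.198]
 [ 0.     0.198 -0.98 ]
 [-1.     0.    -0.   ]]
(8, 25, 150) [330. 172.]
(8, -25, 150) [330. 231.]
(-8, 25, 150) [310. 172.]
(-8, -25, 150) [310. 231.]
(4, 55, 105) [325. 130.]
(4, -55, 105) [324. 241.]
(-4, 55, 105) [316. 130.]
(-4, 55, 62) [316. 127.]
(0, 30, 50) [320. 150.]
```

View pics/w1.png

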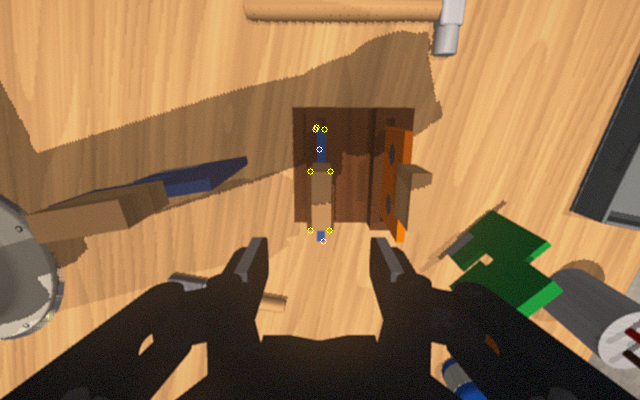

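Emit:
apply_moves(rows=[[[50, 0, 1, 0, 0, 0, 0.6], [100, 0, 1, 0, 0, 0, 0.6], [125, 0, 1, 0, 0, 0, 0.6], [130, 0, 1, 0, 0, 0, 0.6], [130, 0, 1, 0, 0, 0, 0.6], [130, 0, 1, 0, 0, 0, 0.6], [130, 0, 1, 0, 0, 0, 0.0], [130, 0, 1, 0, 0, 0, 0.0], [130, 0, 1, 0, 0, 0, 0.0], [130, 0, 1, 0, 0, 0, 0.0], [130, 0, 1, 0, 0, 0, 0.0], [130, 0, 1, 0, 0, 0, 0.0]]], newtons=45)

```text
time: 3.8
ee_pos: [0.4631, 0.2415, 0.1226]
tcp_rot: [112.1, 89.9, 33.5]
wrist_force: [0.5, 1.2, 5.8]
opening: 0.0155
```

Run:
```python
from h import *
o=get_obs(); print(o['time'],o['ee_pos'],o['opening'],o['wrist_force'],o['torque'])
p=cams.camera('wrist'); save(p,'w2')
```

```text
3.8 [0.4630889  0.24153988 0.12258929] 0.015482824316398941 [0.48618932 1.2326527  5.79857691] [ 0.08117449  0.01713113 -0.02094288]
```

View pics/w2.png

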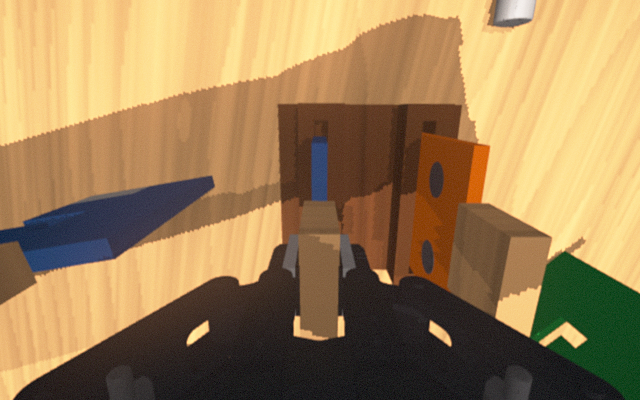

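Emit:
apply_moves(rows=[[[-5, 0, 0, 0, 0, 0, 0], [-15, 0, 0, 0, 0, 0, 0], [-30, 0, 0, 0, 0, 0, 0], [-60, 0, 0, 0, 0, 0, 0], [-100, 0, 0, 0, 0, 0, 0], [-150, 0, 0, 0, 0, 0, 0], [-190, 0, 0, 0, 0, 0, 0], [-207, 0, 0, 0, 0, 0, 0], [-207, 0, 0, 0, 0, 0, 0], [-207, 0, 0, 0, 0, 0, 0], [-207, 0, 0, 0, 0, 0, 0]]])

```text
time: 4.95
ee_pos: [0.4624, 0.2411, 0.3281]
tcp_rot: [-118.1, 90.0, 163.3]
wrist_force: [1.0, -1.1, -3.3]
opening: 0.0154
```

Run:
```python
from h import *
o=get_obs(); print(o['time'],o['ee_pos'],o['opening'],o['wrist_force'],o['torque'])
Rt=Rm(o['tcp_rot']); print(Rt.round(3))
a=np.radians(-16); yaw=np.array([np.cos(a),np.sin(a),0]); t=np.array([.5054,-.2424,.33])
print('delta tool mm',(Rt.T@(t-o['ee_pos'])*1000).round(1))
print('yaw now',np.degrees(np.arctan2(Rt[1,1],Rt[0,1])))
p=cams.camera('scene'); save(p,'s3'); q=cams.camera('wrist'); save(q,'w3')
print([ (l,[np.round(d['at'],3).tolist() for d in cams.find_in(l,p)[:1]]) for l in ['dye_green','cork_block','dye_dark']])
im=p['pixels'][100:200,260:400,::-1]; cv2.imwrite('pics/s3c.png',np.vstack([cv2.resize(im,None,fx=4,fy=4)[:400],q['pixels'][:200,40:600,::-1]]))
```

```text
4.95 [0.46236444 0.24110867 0.32809419] 0.015396915976073625 [ 0.98568176 -1.06153849 -3.33475406] [ 0.07227523 -0.02677995  0.05364859]
[[-0.     0.98   0.198]
 [ 0.     0.198 -0.98 ]
 [-1.    -0.    -0.   ]]
delta tool mm [ -2.  -53.7 482.4]
yaw now 11.438664707548822
[('dye_green', [[0.63, -0.415, 0.082]]), ('cork_block', [[0.375, -0.333, 0.028]]), ('dye_dark', [[0.506, -0.201, 0.014]])]
```

View pics/s3c.png

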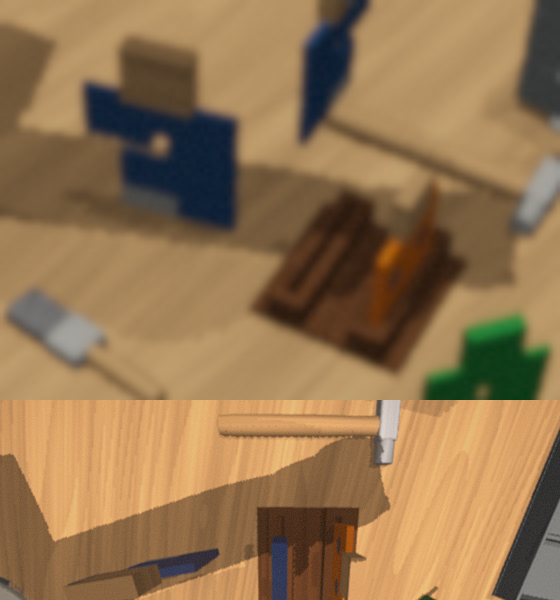

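View pics/w3.png

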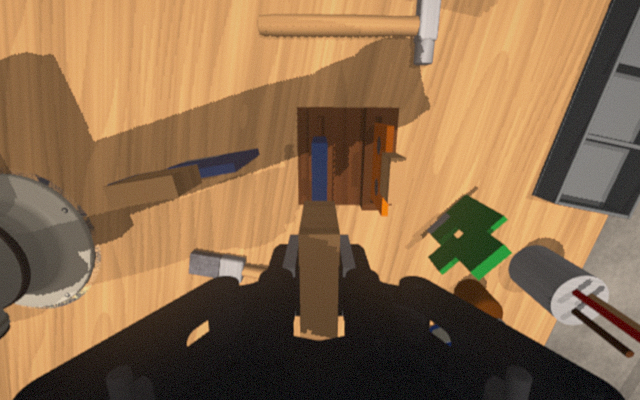

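Emit:
apply_moves(rows=[[[-2, -2, 20, 0.02, 0, 0, 0], [-2, -7, 60, 0.06, 0, 0, 0], [-2, -12, 105, 0.11, 0, 0, 0], [-2, -17, 150, 0.15, 0, 0, 0], [-2, -22, 195, 0.2, 0, 0, 0], [-2, -27, 240, 0.24, 0, 0, 0], [-2, -32, 285, 0.285, 0, 0, 0], [-2, -37, 330, 0.33, 0, 0, 0], [-2, -42, 375, 0.375, 0, 0, 0], [-2, -47, 420, 0.42, 0, 0, 0], [-2, -51, 460, 0.46, 0, 0, 0], [-2, -54, 482, 0.479, 0, 0, 0], [-2, -54, 482, 0.479, 0, 0, 0], [-2, -54, 482, 0.479, 0, 0, 0], [-2, -54, 482, 0.479, 0, 0, 0], [-2, -54, 482, 0.479, 0, 0, 0]]])

```text
time: 6.8
ee_pos: [0.5052, -0.241, 0.331]
tcp_rot: [131.8, 89.9, 25.9]
wrist_force: [0.4, 0.2, -3.3]
opening: 0.0152
```

```bash
cat >> h.py <<'E'
PIN=np.array([.517,-.202,.145]); YAW=-16.
def Mz(d):
    a=np.radians(d); return np.array([[np.cos(a),-np.sin(a),0],[np.sin(a),np.cos(a),0],[0,0,1]])
GZ=114.6
def plate_pose(o):
    "template origin in world, and rotation, from TCP"
    Rt=Rm(o['tcp_rot']); y=np.degrees(np.arctan2(Rt[1,1],Rt[0,1])); M=Mz(y)
    return o['ee_pos']-M@np.array([0,0,GZ/1000]),M,y
def pin_in_notch(o):
    O,M,y=plate_pose(o); return (M.T@(PIN-O)*1000-[0,0,72]).round(1),round(y,2)
def ann(p,o,name,stand=True):
    im=p['pixels'][:,:,::-1].copy(); O,M,y=plate_pose(o); S=Mz(YAW)
    def d(P,c):
        u=proj(p,P)[0]
        if abs(u).max()<2000: cv2.circle(im,tuple(int(round(x)) for x in u),2,c,1)
    for s in [(4,55,105),(-4,55,105),(4,55,62),(-4,55,62),(4,30,50),(-4,30,50),(8,25,150),(-8,25,150),(4,-55,105),(4,30,0),(4,-55,0)]: d(O+M@np.array(s)/1000,(0,255,255))
    if stand:
        for s in [(9,0,0),(9,0,-4),(9,0,4),(-9,0,0),(-9,0,4),(9,9,0),(9,-9,0),(9,0,9),(-9,-20,17),(-9,20,17)]: d(PIN+S@np.array(s)/1000,(0,255,0))
    cv2.imwrite(f'pics/{name}.png',im)
E
python3 - <<'E'
from h import *
o=get_obs(); print(o['time'],o['ee_pos'],o['opening'],o['wrist_force'],o['torque'],o['q'].round(1))
print(pin_in_notch(o))
for n in ['wrist','top','scene']:
    p=cams.camera(n); np.savez(n+'4.npz',**p); ann(p,o,n+'4')
a=cv2.imread('pics/top4.png')[150:300,320:520]; b=cv2.imread('pics/scene4.png')[130:280,180:380]
cv2.imwrite('pics/x4.png',np.hstack([cv2.resize(a,None,fx=2,fy=2),cv2.resize(b,None,fx=2,fy=2)]))
E
```

```text
6.8 [ 0.50519134 -0.24096372  0.33096348] 0.015171815956322695 [ 0.42037715  0.18313301 -3.28755977] [ 0.03024507 -0.03214167 -0.00423159] [-2.55e+01  1.01e+01  2.72e+01  1.07e+02  1.00e-01  8.04e+01]
(array([   0.7,   40.7, -143.4]), np.float64(-15.92))
```

View pics/wrist4.png

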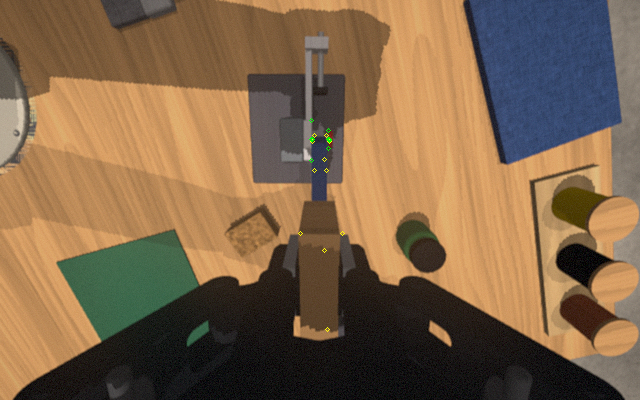

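View pics/x4.png

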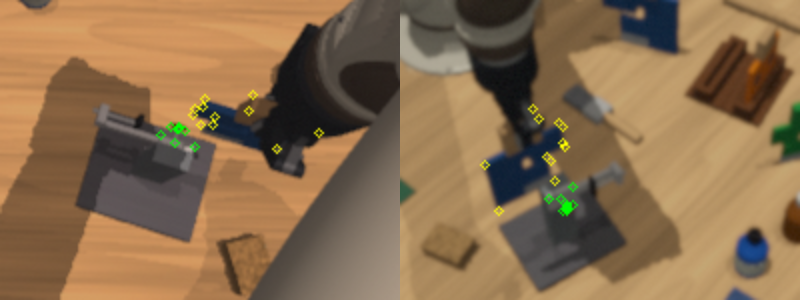

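Run:
```python
from h import *
b=cv2.imread('pics/scene4.png')[150:270,200:340]; c=np.load('scene4.npz')['pixels'][150:270,200:340,::-1]
cv2.imwrite('pics/x5.png',np.vstack([cv2.resize(x,None,fx=5,fy=5,interpolation=cv2.INTER_CUBIC)[:300*2] for x in [b]]))
cv2.imwrite('pics/x6.png',cv2.resize(cv2.imread('pics/top4.png')[170:270,360:490],None,fx=6,fy=6,interpolation=cv2.INTER_CUBIC))
```

```text
(no output)
```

View pics/x5.png

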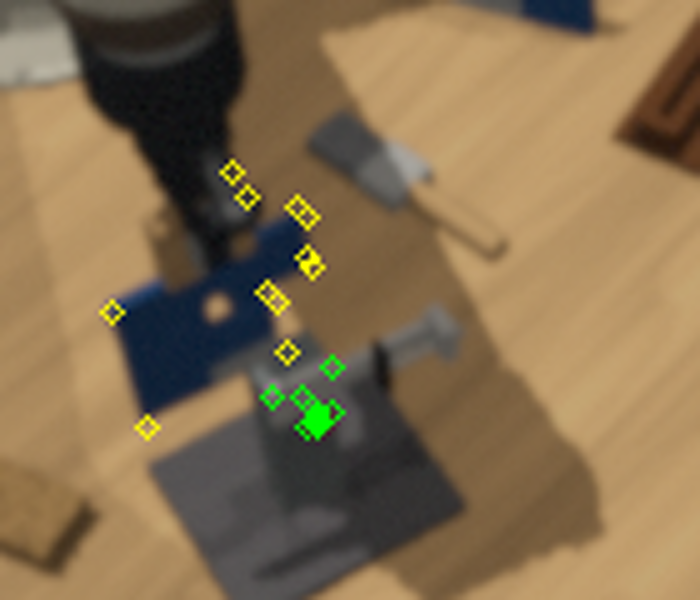

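View pics/x6.png

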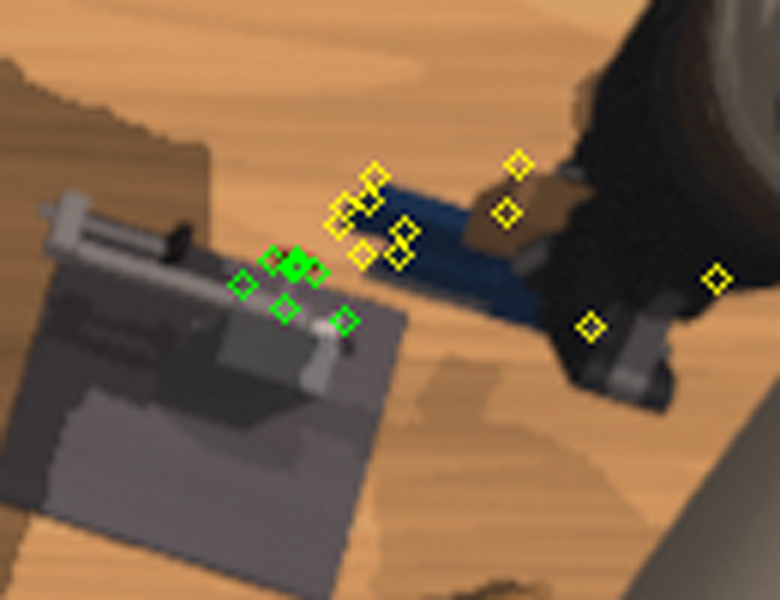

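Emit:
apply_moves(rows=[[[20, 0, 0, 0, 0, 0, 0], [50, 0, 0, 0, 0, 0, 0], [80, 0, 0, 0, 0, 0, 0], [100, 0, 0, 0, 0, 0, 0], [105, 0, 0, 0, 0, 0, 0], [105, 0, 0, 0, 0, 0, 0], [105, 0, 0, 0, 0, 0, 0]]])

```text
time: 7.65
ee_pos: [0.5057, -0.2412, 0.2274]
tcp_rot: [100.7, 89.8, -5.3]
wrist_force: [0.1, 0.2, -2.7]
opening: 0.0154
```

Run:
```python
from h import *
o=get_obs(); print(o['time'],o['ee_pos'],o['opening'],o['wrist_force'],o['torque'])
print(pin_in_notch(o))
for n in ['wrist','top','scene']:
    p=cams.camera(n); np.savez(n+'5.npz',**p); ann(p,o,n+'5')
f=lambda n,y,x,h,w:cv2.resize(np.load(n+'5.npz')['pixels'][y:y+h,x:x+w,::-1],(400,300),interpolation=cv2.INTER_CUBIC)
g=lambda n,y,x,h,w:cv2.resize(cv2.imread(f'pics/{n}5.png')[y:y+h,x:x+w],(400,300),interpolation=cv2.INTER_CUBIC)
A=[('wrist',30,240,120,160),('scene',190,210,75,100)]
cv2.imwrite('pics/x7.png',np.vstack([np.hstack([f(*a),g(*a)]) for a in A]))
```

```text
7.65 [ 0.50570825 -0.24124308  0.22740736] 0.015421810147629398 [ 0.12933261  0.22045234 -2.73050167] [ 0.01572554 -0.02418273  0.02100182]
(array([  0.1,  40.8, -39.8]), np.float64(-15.93))
```

View pics/x7.png

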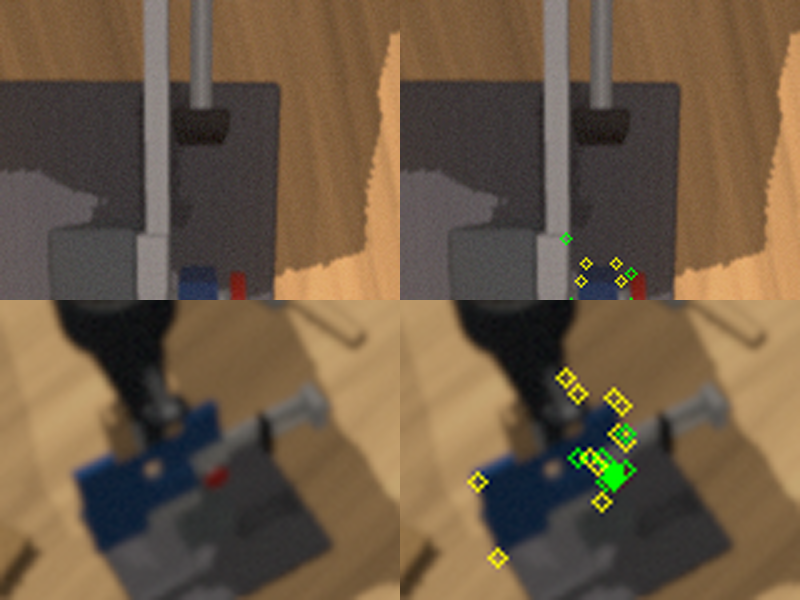

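Emit:
apply_moves(rows=[[[6, 0, 0, 0, 0, 0, 0], [12, 0, 0, 0, 0, 0, 0], [16, 0, 0, 0, 0, 0, 0], [18, 0, 0, 0, 0, 0, 0], [18, 0, 0, 0, 0, 0, 0], [18, 0, 0, 0, 0, 0, 0]]])

```text
time: 8.4
ee_pos: [0.5058, -0.2414, 0.2093]
tcp_rot: [100.0, 89.8, -6.0]
wrist_force: [0.2, -0.8, -3.3]
opening: 0.0153
```

```bash
cat > st.py <<'E'
from h import *
o=get_obs(); print(round(o['time'],2),(o['ee_pos']*1000).round(1),'F',o['wrist_force'].round(2),'T',o['torque'].round(3),'notch',pin_in_notch(o))
E
python3 st.py
```

```text
8.4 [ 505.8 -241.4  209.3] F [ 0.23 -0.84 -3.3 ] T [-0.028  0.017 -0.019] notch (array([ -0.1,  40.9, -21.7]), np.float64(-15.94))
```

Emit:
apply_moves(rows=[[[1, 0, 0, 0, 0, 0, 0], [2, 0, 0, 0, 0, 0, 0], [3, 0, 0, 0, 0, 0, 0], [3, 0, 0, 0, 0, 0, 0]]])

```text
time: 8.8
ee_pos: [0.5058, -0.2414, 0.2061]
tcp_rot: [101.3, 89.8, -4.7]
wrist_force: [0.1, -0.3, -3.1]
opening: 0.0159
```

Emit:
apply_moves(rows=[[[1, 0, 0, 0, 0, 0, 0], [1.5, 0, 0, 0, 0, 0, 0], [1.5, 0, 0, 0, 0, 0, 0]]])

```text
time: 9.1
ee_pos: [0.5057, -0.2413, 0.2045]
tcp_rot: [102.6, 89.9, -3.4]
wrist_force: [0.1, -0.1, -4.4]
opening: 0.0153
```

Emit:
apply_moves(rows=[[[1, 0, 0, 0, 0, 0, 0], [1, 0, 0, 0, 0, 0, 0], [1, 0, 0, 0, 0, 0, 0]]])

```text
time: 9.4
ee_pos: [0.5058, -0.2414, 0.2035]
tcp_rot: [102.1, 89.8, -3.8]
wrist_force: [-0.1, 0.2, -3.9]
opening: 0.0158
```

Emit:
apply_moves(rows=[[[1, 0, 0, 0, 0, 0, 0], [1, 0, 0, 0, 0, 0, 0], [1, 0, 0, 0, 0, 0, 0]]])

```text
time: 9.7
ee_pos: [0.5057, -0.2414, 0.2024]
tcp_rot: [103.3, 89.9, -2.7]
wrist_force: [-0.2, 0.3, -3.5]
opening: 0.0153
```

Emit:
apply_moves(rows=[[[1, 0, 0, 0, 0, 0, 0], [1, 0, 0, 0, 0, 0, 0], [1, 0, 0, 0, 0, 0, 0]]])

```text
time: 10.0
ee_pos: [0.5058, -0.2414, 0.2017]
tcp_rot: [98.6, 89.8, -7.3]
wrist_force: [-0.3, -0.5, -0.5]
opening: 0.0151
```

Emit:
apply_moves(rows=[[[0.5, 0, 0, 0, 0, 0, 0], [0.5, 0, 0, 0, 0, 0, 0], [0.5, 0, 0, 0, 0, 0, 0]]])

```text
time: 10.3
ee_pos: [0.5058, -0.2415, 0.2016]
tcp_rot: [95.3, 89.8, -10.7]
wrist_force: [-0.8, -0.8, 2.5]
opening: 0.0159
```

```bash
python3 st.py
python3 - <<'E'
from h import *
o=get_obs()
for n in ['wrist','scene']:
    p=cams.camera(n); np.savez(n+'6.npz',**p); ann(p,o,n+'6')
f=lambda n,y,x,h,w:cv2.resize(np.load(n+'6.npz')['pixels'][y:y+h,x:x+w,::-1],(400,300),interpolation=cv2.INTER_CUBIC)
cv2.imwrite('pics/x8.png',np.hstack([f('wrist',30,240,120,160),f('scene',190,210,75,100)]))
E
python3 st.py
```

```text
10.3 [ 505.8 -241.5  201.6] F [-0.81 -0.79  2.54] T [0.056 0.245 0.089] notch (array([ -0.1,  41. , -14. ]), np.float64(-15.94))
10.4 [ 505.8 -241.5  201.6] F [-1.3  -0.62  3.49] T [0.105 0.26  0.035] notch (array([ -0.1,  41. , -14. ]), np.float64(-15.94))
```

View pics/x8.png

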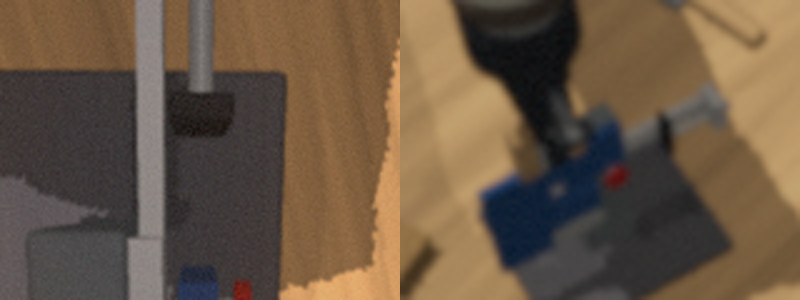

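Emit:
apply_moves(rows=[[[-2, 0, 0, 0, 0, 0, 0], [-2, 0, 0, 0, 0, 0, 0], [-2, 0, 0, 0, 0, 0, 0]]])

```text
time: 10.7
ee_pos: [0.5058, -0.2414, 0.2031]
tcp_rot: [100.2, 89.8, -5.7]
wrist_force: [0.7, 0.0, -2.6]
opening: 0.0155
```

```bash
python3 st.py
```

```text
10.7 [ 505.8 -241.4  203.1] F [ 0.72  0.03 -2.65] T [-0.018  0.013  0.044] notch (array([ -0. ,  41. , -15.5]), np.float64(-15.94))
```

Emit:
apply_moves(rows=[[[-0.5, 0, -3, 0, 0, 0, 0], [-0.5, 0, -8, 0, 0, 0, 0], [-0.5, 0, -13, 0, 0, 0, 0], [-0.5, 0, -13, 0, 0, 0, 0]]])

```text
time: 11.1
ee_pos: [0.5096, -0.2281, 0.2036]
tcp_rot: [104.2, 89.8, -1.6]
wrist_force: [-0.2, 0.7, -3.0]
opening: 0.0151
```

```bash
python3 st.py
```

```text
11.1 [ 509.6 -228.1  203.6] F [-0.2   0.75 -2.95] T [ 0.112  0.022 -0.036] notch (array([  0. ,  27.2, -16. ]), np.float64(-15.89))
```

Lip entry and lower edge passed without force. Continue.

Emit:
apply_moves(rows=[[[0, 0, -3, 0, 0, 0, 0], [0, 0, -7, 0, 0, 0, 0], [0, 0, -11, 0, 0, 0, 0], [0, 0, -14, 0, 0, 0, 0], [0, 0, -14, 0, 0, 0, 0]]])

```text
time: 11.6
ee_pos: [0.5135, -0.2143, 0.2036]
tcp_rot: [104.7, 89.8, -1.1]
wrist_force: [-0.1, -0.1, -3.6]
opening: 0.0155
```

```bash
python3 st.py
python3 - <<'E'
from h import *
for n in ['wrist','scene']:
    p=cams.camera(n); np.savez(n+'7.npz',**p)
f=lambda n,y,x,h,w:cv2.resize(np.load(n+'7.npz')['pixels'][y:y+h,x:x+w,::-1],(400,300),interpolation=cv2.INTER_CUBIC)
cv2.imwrite('pics/x9.png',np.hstack([f('wrist',50,240,120,160),f('scene',190,210,75,100)]))
E
```

```text
11.6 [ 513.5 -214.3  203.6] F [-0.15 -0.09 -3.59] T [0.032 0.014 0.037] notch (array([ -0. ,  12.8, -16. ]), np.float64(-15.87))
```

View pics/x9.png

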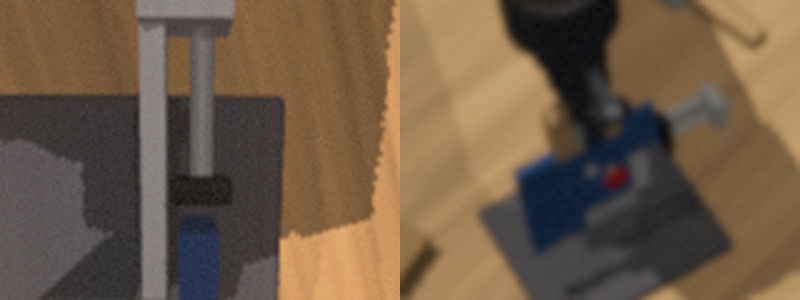

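Emit:
apply_moves(rows=[[[0, 0, -2, 0, 0, 0, 0], [0, 0, -4, 0, 0, 0, 0], [0, 0, -6, 0, 0, 0, 0], [0, 0, -8, 0, 0, 0, 0], [0, 0, -9, 0, 0, 0, 0], [0, 0, -9, 0, 0, 0, 0]]])

```text
time: 12.3
ee_pos: [0.5159, -0.2059, 0.2036]
tcp_rot: [98.7, 89.8, -7.2]
wrist_force: [0.1, -1.1, -3.8]
opening: 0.0154
```

```bash
python3 st.py
```

```text
12.3 [ 515.9 -205.9  203.6] F [ 0.06 -1.15 -3.76] T [-0.273  0.06  -0.032] notch (array([ -0.,   4., -16.]), np.float64(-15.88))
```

Keeper is now felt (-1.2 N in y). Feel for the slot end wall in 1 mm steps.

Emit:
apply_moves(rows=[[[0, 0, -1, 0, 0, 0, 0], [0, 0, -2, 0, 0, 0, 0], [0, 0, -2, 0, 0, 0, 0], [0, 0, -2, 0, 0, 0, 0]]])

```text
time: 12.7
ee_pos: [0.5165, -0.204, 0.2036]
tcp_rot: [97.7, 89.8, -8.2]
wrist_force: [0.7, -1.6, -3.4]
opening: 0.0149
```

Emit:
apply_moves(rows=[[[0, 0, -1, 0, 0, 0, 0], [0, 0, -1, 0, 0, 0, 0], [0, 0, -1, 0, 0, 0, 0]]])

```text
time: 13.0
ee_pos: [0.5167, -0.203, 0.2036]
tcp_rot: [97.4, 89.8, -8.5]
wrist_force: [-0.7, -1.1, -3.8]
opening: 0.0153
```

Emit:
apply_moves(rows=[[[0, 0, -1, 0, 0, 0, 0], [0, 0, -1, 0, 0, 0, 0], [0, 0, -1, 0, 0, 0, 0]]])

```text
time: 13.3
ee_pos: [0.5171, -0.2021, 0.2036]
tcp_rot: [96.7, 89.8, -9.2]
wrist_force: [-0.9, -0.6, -4.0]
opening: 0.0155
```

```bash
python3 st.py
```

```text
13.3 [ 517.1 -202.1  203.6] F [-0.9  -0.6  -4.03] T [-0.395  0.096 -0.007] notch (array([ -0.1,   0.1, -16. ]), np.float64(-15.87))
```

Emit:
apply_moves(rows=[[[0, 0, -0.8, 0, 0, 0, 0], [0, 0, -0.8, 0, 0, 0, 0], [0, 0, -0.8, 0, 0, 0, 0]]])

```text
time: 13.6
ee_pos: [0.5173, -0.2013, 0.2036]
tcp_rot: [96.2, 89.8, -9.7]
wrist_force: [-0.2, -2.3, -2.9]
opening: 0.0155
```

Emit:
apply_moves(rows=[[[0, 0, -0.8, 0, 0, 0, 0], [0, 0, -0.8, 0, 0, 0, 0], [0, 0, -0.8, 0, 0, 0, 0]]])

```text
time: 13.9
ee_pos: [0.5175, -0.2005, 0.2036]
tcp_rot: [96.2, 89.8, -9.6]
wrist_force: [-0.5, -2.0, -2.9]
opening: 0.0153
```

```bash
python3 st.py
```

```text
13.9 [ 517.5 -200.5  203.6] F [-0.54 -1.99 -2.95] T [-0.408  0.081 -0.011] notch (array([ -0.1,  -1.6, -16. ]), np.float64(-15.87))
```

Emit:
apply_moves(rows=[[[0, 0, -0.8, 0, 0, 0, 0], [0, 0, -0.8, 0, 0, 0, 0], [0, 0, -0.8, 0, 0, 0, 0]]])

```text
time: 14.2
ee_pos: [0.5177, -0.1997, 0.2036]
tcp_rot: [95.4, 89.8, -10.5]
wrist_force: [0.2, -1.2, -3.4]
opening: 0.0154
```

```bash
python3 st.py
```

```text
14.2 [ 517.7 -199.7  203.6] F [ 0.18 -1.24 -3.38] T [-0.429  0.16   0.04 ] notch (array([ -0.1,  -2.4, -16. ]), np.float64(-15.87))
```

Emit:
apply_moves(rows=[[[0, 0, -0.8, 0, 0, 0, 0], [0, 0, -0.8, 0, 0, 0, 0], [0, 0, -0.8, 0, 0, 0, 0]]])

```text
time: 14.5
ee_pos: [0.5179, -0.1991, 0.2037]
tcp_rot: [88.3, 89.8, -17.5]
wrist_force: [-0.2, -4.0, -2.4]
opening: 0.0155
```

```bash
python3 st.py
```

```text
14.5 [ 517.9 -199.1  203.7] F [-0.21 -4.01 -2.44] T [-0.841  0.165  0.042] notch (array([ -0.1,  -3.1, -16.1]), np.float64(-15.87))
```

Emit:
apply_moves(rows=[[[0, 0, 1.3, 0, 0, 0, 0], [0, 0, 1.3, 0, 0, 0, 0], [0, 0, 1.3, 0, 0, 0, 0]]])

```text
time: 14.8
ee_pos: [0.5176, -0.2003, 0.2036]
tcp_rot: [92.5, 89.8, -13.4]
wrist_force: [-0.4, -0.5, -2.8]
opening: 0.0152
```

```bash
python3 st.py
```

```text
14.8 [ 517.6 -200.3  203.6] F [-0.41 -0.53 -2.84] T [-0.436 -0.004 -0.05 ] notch (array([ -0.1,  -1.8, -16. ]), np.float64(-15.87))
```

Emit:
apply_moves(rows=[[[1, 0, 0, 0, 0, 0, 0], [2, 0, 0, 0, 0, 0, 0], [3, 0, 0, 0, 0, 0, 0], [3, 0, 0, 0, 0, 0, 0]]])

```text
time: 15.2
ee_pos: [0.5176, -0.2002, 0.2005]
tcp_rot: [94.3, 89.8, -11.6]
wrist_force: [0.6, -1.9, -3.5]
opening: 0.0153
```

```bash
python3 st.py
```

```text
15.2 [ 517.6 -200.2  200.5] F [ 0.64 -1.91 -3.49] T [-0.516  0.057 -0.054] notch (array([ -0.1,  -1.9, -12.9]), np.float64(-15.87))
```

Emit:
apply_moves(rows=[[[2, 0, 0, 0, 0, 0, 0], [4, 0, 0, 0, 0, 0, 0], [4, 0, 0, 0, 0, 0, 0]]])

```text
time: 15.5
ee_pos: [0.5175, -0.2002, 0.196]
tcp_rot: [95.5, 89.9, -10.3]
wrist_force: [-0.8, -1.1, -4.2]
opening: 0.0151
```

```bash
python3 st.py
```

```text
15.5 [ 517.5 -200.2  196. ] F [-0.76 -1.11 -4.22] T [-0.523  0.074 -0.059] notch (array([ 0. , -1.9, -8.4]), np.float64(-15.87))
```

Emit:
apply_moves(rows=[[[2, 0, 0, 0, 0, 0, 0], [4, 0, 0, 0, 0, 0, 0], [5, 0, 0, 0, 0, 0, 0], [5, 0, 0, 0, 0, 0, 0]]])

```text
time: 15.9
ee_pos: [0.5174, -0.2002, 0.1907]
tcp_rot: [98.0, 89.9, -7.9]
wrist_force: [0.5, -1.7, -3.8]
opening: 0.0148
```

```bash
python3 st.py
```

```text
15.9 [ 517.4 -200.2  190.7] F [ 0.55 -1.69 -3.8 ] T [-0.434  0.062 -0.024] notch (array([ 0.1, -1.9, -3.1]), np.float64(-15.87))
```

Emit:
apply_moves(rows=[[[1, 0, 0, 0, 0, 0, 0], [2, 0, 0, 0, 0, 0, 0], [2, 0, 0, 0, 0, 0, 0]]])

```text
time: 16.2
ee_pos: [0.5174, -0.2002, 0.1886]
tcp_rot: [97.6, 89.9, -8.3]
wrist_force: [1.2, -1.7, -3.4]
opening: 0.0153
```

Emit:
apply_moves(rows=[[[0.8, 0, 0, 0, 0, 0, 0], [0.8, 0, 0, 0, 0, 0, 0], [0.8, 0, 0, 0, 0, 0, 0]]])

```text
time: 16.5
ee_pos: [0.5174, -0.2002, 0.1878]
tcp_rot: [96.7, 89.9, -9.1]
wrist_force: [0.3, -1.7, -2.5]
opening: 0.0152
```

```bash
python3 st.py
```

```text
16.5 [ 517.4 -200.2  187.8] F [ 0.34 -1.68 -2.5 ] T [-0.343 -0.031  0.04 ] notch (array([ 0.1, -1.9, -0.2]), np.float64(-15.87))
```

Emit:
apply_moves(rows=[[[0.6, 0, 0, 0, 0, 0, 0], [0.6, 0, 0, 0, 0, 0, 0], [0.6, 0, 0, 0, 0, 0, 0]]])

```text
time: 16.8
ee_pos: [0.5175, -0.2002, 0.1876]
tcp_rot: [94.7, 89.9, -11.1]
wrist_force: [-2.3, -0.7, 3.1]
opening: 0.0153
```

```bash
python3 st.py
```

```text
16.8 [ 517.5 -200.2  187.6] F [-2.3  -0.73  3.08] T [-0.218  0.365 -0.01 ] notch (array([ 0. , -1.9, -0. ]), np.float64(-15.87))
```

Emit:
apply_moves(rows=[[[-0.2, 0, 0, 0, 0, 0, 0], [-0.2, 0, 0, 0, 0, 0, 0], [-0.2, 0, 0, 0, 0, 0, 0]]])

```text
time: 17.1
ee_pos: [0.5175, -0.2002, 0.1877]
tcp_rot: [94.8, 89.9, -11.1]
wrist_force: [-0.3, -1.2, 0.0]
opening: 0.0152
```

```bash
python3 st.py
python3 - <<'E'
from h import *
for n in ['wrist','scene','top']:
    p=cams.camera(n); np.savez(n+'8.npz',**p)
f=lambda n,y,x,h,w:cv2.resize(np.load(n+'8.npz')['pixels'][y:y+h,x:x+w,::-1],(400,300),interpolation=cv2.INTER_CUBIC)
cv2.imwrite('pics/x10.png',np.vstack([np.hstack([f('wrist',50,240,120,160),f('scene',190,210,75,100)]),np.hstack([f('wrist',0,0,400,640),f('top',170,350,90,120)])]))
E
```

```text
17.1 [ 517.5 -200.2  187.7] F [-0.33 -1.2   0.05] T [-0.34   0.196  0.039] notch (array([ 0. , -1.9, -0.1]), np.float64(-15.87))
```

View pics/x10.png

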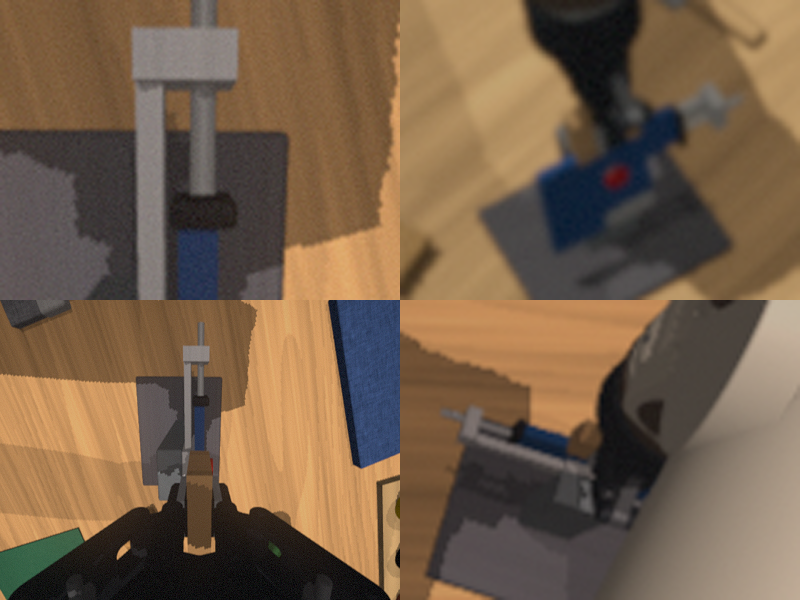

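Emit:
apply_moves(rows=[[[0, 0, 0, 0, 0, 0, 0.19], [0, 0, 0, 0, 0, 0, 0.21], [0, 0, 0, 0, 0, 0, 0.24], [0, 0, 0, 0, 0, 0, 0.28], [0, 0, 0, 0, 0, 0, 0.34], [0, 0, 0, 0, 0, 0, 0.4], [0, 0, 0, 0, 0, 0, 0.45], [0, 0, 0, 0, 0, 0, 0.45]]], newtons=20)

```text
time: 18.05
ee_pos: [0.5175, -0.2002, 0.1877]
tcp_rot: [95.7, 89.9, -10.2]
wrist_force: [0.3, -0.4, 0.0]
opening: 0.0386
```

```bash
python3 st.py
python3 - <<'E'
from h import *
for n in ['wrist','scene','top']:
    p=cams.camera(n); np.savez(n+'8.npz',**p)
f=lambda n,y,x,h,w:cv2.resize(np.load(n+'8.npz')['pixels'][y:y+h,x:x+w,::-1],(400,300),interpolation=cv2.INTER_CUBIC)
cv2.imwrite('pics/x11.png',np.vstack([np.hstack([f('wrist',50,240,120,160),f('scene',190,210,75,100)]),np.hstack([f('wrist',0,0,400,640),f('top',170,350,90,120)])]))
E
```

```text
18.05 [ 517.5 -200.2  187.7] F [ 0.26 -0.43  0.01] T [0.017 0.03  0.04 ] notch (array([ 0.1, -1.9, -0.1]), np.float64(-15.87))
```

View pics/x11.png

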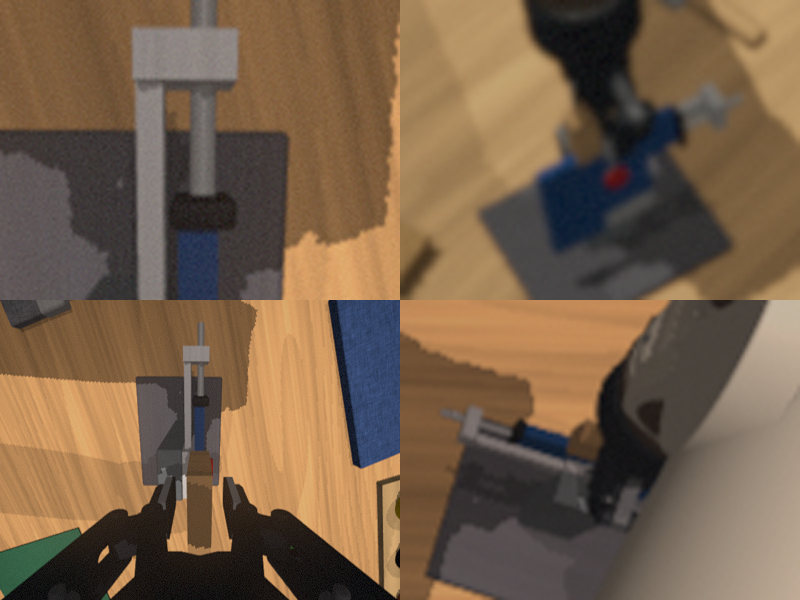

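Emit:
apply_moves(rows=[[[-5, 0, 0, 0, 0, 0, 0.45], [-15, 0, 0, 0, 0, 0, 0.45], [-30, 0, 0, 0, 0, 0, 0.45], [-60, 0, 0, 0, 0, 0, 0.45], [-100, 0, 0, 0, 0, 0, 0.45], [-130, 0, 0, 0, 0, 0, 0.45], [-140, 0, 0, 0, 0, 0, 0.45], [-140, 0, 0, 0, 0, 0, 0.45], [-140, 0, 0, 0, 0, 0, 0.45], [-140, 0, 0, 0, 0, 0, 0.45]]])

```text
time: 19.2
ee_pos: [0.517, -0.2, 0.3268]
tcp_rot: [115.9, 90.0, 10.0]
wrist_force: [-0.1, -0.0, -0.2]
opening: 0.0386
```

Emit:
apply_moves(rows=[[[0, 0, -30, 0, 0, 0, 0.45], [0, 0, -70, 0, 0, 0, 0.45], [0, 0, -110, 0, 0, 0, 0.45], [0, 0, -150, 0, 0, 0, 0.45], [0, 0, -170, 0, 0, 0, 0.45], [0, 0, -180, 0, 0, 0, 0.45], [0, 0, -180, 0, 0, 0, 0.45], [0, 0, -180, 0, 0, 0, 0.45]]])

```text
time: 20.0
ee_pos: [0.5659, -0.0277, 0.3266]
tcp_rot: [79.5, 90.0, -26.4]
wrist_force: [0.2, 0.8, -0.1]
opening: 0.0384
```

```bash
python3 st.py
python3 - <<'E'
from h import *
P={n:cams.camera(n) for n in ['wrist','scene','top']}
f=lambda n,y,x,h,w:cv2.resize(P[n]['pixels'][y:y+h,x:x+w,::-1],(400,300),interpolation=cv2.INTER_CUBIC)
cv2.imwrite('pics/x12.png',np.vstack([np.hstack([f('wrist',0,0,400,640),f('scene',180,200,90,120)]),np.hstack([f('scene',0,0,400,640),f('top',170,350,90,120)])]))
# cloud fit of hung plate
for n in ['top','scene']:
    p=P[n];W,ok=cloud(p);rgb=p['pixels'].astype(int)
    S=(W-PIN)@Mz(YAW)*1000
    m=ok&(abs(S[...,0])<20)&(abs(S[...,1])<70)&(S[...,2]>60)&(S[...,2]<100)
    q=S[m]; 
    if len(q): print(n,len(q),'grip top z(exp 78)',np.percentile(q[:,2],[5,50,95]).round(1),'x',q[:,0].mean().round(1),'y range',q[:,1].min().round(1),q[:,1].max().round(1))
    t=q[q[:,2]>73]; print('slope z/y',np.polyfit(t[:,1],t[:,2],1).round(3))
E
```

```text
20.0 [565.9 -27.7 326.6] F [ 0.22  0.83 -0.08] T [-0.046  0.001 -0.024] notch (array([   0.7, -181.1, -139. ]), np.float64(-15.89))
top 97 grip top z(exp 78) [67.2 77.4 79.7] x -2.9 y range -23.8 0.6
slope z/y [9.000e-03 7.765e+01]
scene 156 grip top z(exp 78) [61.8 75.9 80. ] x 2.4 y range -25.0 25.0
slope z/y [-2.0000e-03  7.7261e+01]
```

View pics/x12.png

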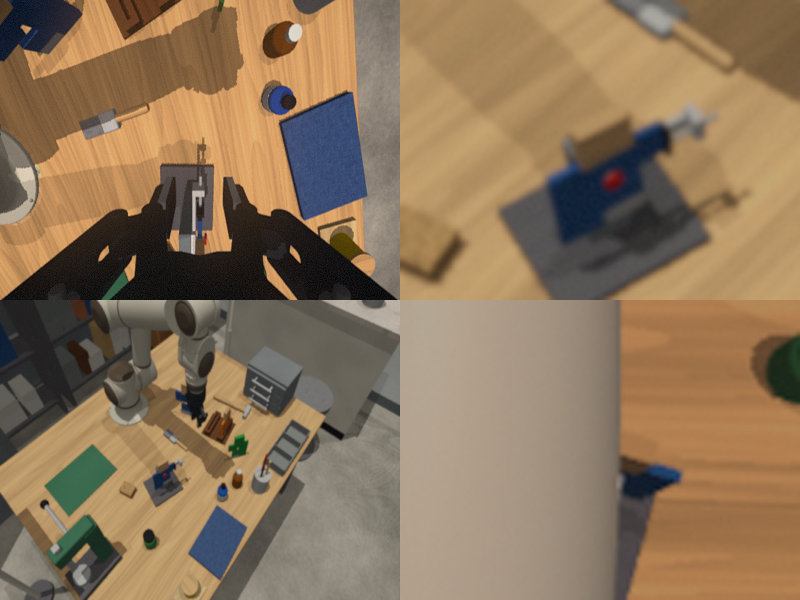

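```bash
python3 -c "
from workcell import bot
print(bot.job_done())"
```

```text
the job is handed in; nothing more can be done
None
```

The blue template is hanging on the red-headed pin, released and level. I handed the job in at about 20 s of the 61 s allowed; no verdict came back.

- **Lifting it out:** I gripped it by the wooden block at 45 N, lifted it out of the rack and carried it over the top of the stand.
- **Finding the pin:** Lowering the overhanging lip onto the pin put its axis at about 145 mm, 5 mm below the mark. That touch put about 6.5 N on the pin.
- **Sliding it on:** I raised it about 2.4 mm so the pin sat mid-channel, then slid it sideways against the keeper until the wrist force showed the end of the slot. I backed off 1.3 mm and lowered it until the pin took the full weight, at most about 6.5 N against the 14 N limit.
- **Letting go:** I opened the fingers slowly and moved the arm clear.

**Last checks:**
- The pictures show no movement on release, and the pin head is in front of the template.
- The top of the grip is level (slope under 0.01) and stands 77.4 mm above the pin axis, against 78 mm expected.
- The bystanders I could see in the scene picture look unmoved; I did not measure them.

**Disagreement:** By the camera-based pin position, the slot's end came about 1.5 mm later than expected. I went by touch, and that shift is still within the 4 mm sideways limit. In the last top view the arm hid most of the template, so the level check rests mainly on the scene camera.

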